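# Wedge the sagging spice chest

## Task

The low dark spice chest on the counter sags and rocks on its soft front feet. Fetch the orange wedge and push it, thin end first, flat on the counter and square to the chest, under the middle of the chest's front rail until it jams tight, so that a steady push of about 13 N drives it no further; do not force it beyond that. Then let go, so that the wedge stays stuck there on its own; push only on the wedge, not on the chest, and leave the other things where they stand.

Things in the scene. Friction and masses are not known exactly. Their poses are not given: they have to be found in the camera images.
- chest: low dark-wood chest, 200 deep x 300 wide x 100 high, two drawer fronts on its front. Origin: centre of its lower front edge, 14.5 mm above the counter. x points from the front into the chest (the push direction), y along the front edge, z up. A pale wooden front rail (220 wide, 20 deep, flush with the front) hangs 1 to 8 mm below the origin, different every time and not measured. It cannot slide.
- chest_back (a point): centre of the chest's lower back edge, 200 mm behind its origin. The chest tips only about this edge; soft front feet (at y = -130, +130 mm) are springs: the front rises 1 mm per 15 N of load. The push is 1.0 to 1.4 times the wedge-chest contact force it leaves (less if the gripper bears load, more if it presses down; friction about 0.6). 6 to 17 N of contact is tight; more is too much.
- wedge: orange hard-plastic wedge lying flat on its base, 150 long x 40 wide, 3 high at the thin end and 28 high at the thick end: the top slopes evenly, 1 in 6. Mass about 0.09 kg. Origin: the centre of its underside. x points to the thin end, y across, z up. Grasp it across its 40 mm width near the thick end (x from -75 to -35 mm). It holds itself by friction once tight.
- wedge_tip (a point): the middle of the bottom edge of the wedge's thin end, 75 mm from the wedge's origin along its x
- salt: white salt shaker with steel cap, 43 across x 82 high, standing on the chest; origin at the centre of its foot; bystander
- pepper: brown pepper mill with green cap, 43 across x 82 high, standing on the chest; origin at the centre of its foot; bystander
- sugar_box: blue sugar carton lying low, 85 x 55 x 40 high, origin at the centre of its underside; bystander near the wedge
- tea_tin: round red tin with brass lid, 74 across x 48 high, origin at the centre of its underside; bystander near the wedge
Things that resemble listed ones, but are neither listed nor needed, are in the scene too. There is more than one size of the wedge; the job needs the largest.

How it is judged:
On the way:
1. the thin end of the wedge is under the middle of the chest's front rail (x of wedge_tip in the frame of chest above 0.008 m and z of wedge_tip in the frame of chest below 0 m and y of wedge_tip in the frame of chest between -0.05 and 0.05 m), for 0.1 s.
At the end, for the whole second after the job is handed in: Wedge released, at rest, flat (4 deg) and square to the chest (15 deg), thin end at least 12 mm under the front rail and within 50 mm of its middle, wedge centre at most 15 mm past the rail's front; the contact force between wedge and chest stays between 6 and 17 N (contact force between wedge and chest between 6 and 17 N and x of wedge_tip in the frame of chest above 0.012 m and x of wedge in the frame of chest below 0.015 m and y of wedge_tip in the frame of chest between -0.05 and 0.05 m and angle between the x axis of wedge and the x axis of chest, either way round below 0.26 rad and angle between wedge's own z axis and vertical below 0.07 rad and linear speed of wedge below 0.01 m/s); the robot touches nothing.
It fails at once if the wedge is forced: over 17 N between wedge and chest (contact force between wedge and chest above 17 N).
It fails at once if the arm or fingers push on the chest with more than 6 N (contact force between any of the arm, the fingers and chest above 6 N).
It fails at once if another thing is knocked over or shifted by more than 30 mm (distance of any of salt, pepper, sugar_box, tea_tin from where it was at the start of the episode above 0.03 m or angle between any of salt, pepper, sugar_box, tea_tin's own z axis and vertical above 0.4 rad).
It also fails if it takes over 72 s, if anything falls off the work surface, if the arm or the gripper's body presses on something with over 40 N, if the wrist force passes 120 N, or if a joint passes its speed limit or range.

## Robot

A 6-joint arm with a two-finger parallel gripper is mounted at the origin on the work surface. World frame = base frame: x ahead of the robot, y to its left, z up, the work surface at z = 0. Lengths are in m, angles in rad, forces in N, time in s.
With the tool pointing down it reaches from about 0.275 to 0.875 m from the base axis. Payload 12.5 kg.
Tool frame: the origin (TCP) lies on the centre line of the jaws, within the pads' length; the fingertips stand r.finger_overhang ahead of it and the grasp point (between the pads) lies 3 mm ahead of it (r.finger_overhang is the distance from the TCP to the fingertips, in m); z points along the fingers, y is the line along which they close (so a half turn about z gives the same grasp; the last joint's range is limited). The gripper opens to 85 mm and grips with 20 to 120 N. Pads are 22 mm wide; open, the fingers measure 114 mm over their backs; the gripper's body (76 mm by 85 mm) begins 54 mm behind the grasp point. The pads swing forward as they close: fully open they stand 13 mm farther back than shut.
Start: joints at [-1.319, 0.351, 1.652, -0, 1.139, -0.085], TCP at [0.182, -0.519, 0.253] pointing down, gripper open.
Joint ranges: [-2.75, 2.75], [-0.79, 2.1], [0.01, 2.65], [-1.57, 4.71], [0.07, 3.14], [-2.87, 2.87]. Speed limits (rad/s): [2.22, 2.22, 2.79, 3.14, 3.14, 3.14].

## Interface

Orientations are given as a unit quaternion [x, y, z, w].
In Python, from cell import r, optics gives the robot as it stands. The module is installed in compiled form; this text tells all that it offers. Calls block until the motion is done:
- r.move_to(position, orientation): joint-space move of the TCP to a pose.
- r.move_linear(position, rot=None, vel=0.15): straight line of the TCP; rot=None keeps the orientation; vel is the mean speed in m/s.
- r.set_joints(angles): joint-space move.
- r.set_gripper(opening, squeeze=None): opening from 0.0 (shut) to 1.0 (fully open); squeeze is the grip in N (None keeps the last); returns when the fingers have stopped.
- r.sleep(seconds).
- r.inverse_kinematics(position, orientation): joint angles nearest the present ones, or None.
- optics.get_image(name): name is "scene" or "top" or "wrist"; returns a dict with "pixels" (480x640x3 uint8, red, green, blue), "depth" (480x640 float32, m along the optical axis (not along the pixel's ray), 0 where there is no reading), "fx", "fy", "cx", "cy" (pixels), "camera_from_world" (4x4, takes a point from world to camera coordinates); the wrist camera has in their place "mount" (4x4, takes a point from camera to tool coordinates, whose origin is the TCP and whose axes are the flange's). Camera axes: x right, y down, z forward; pixel columns grow to the right and rows downward; lengths in m; the calibration is good to about 2 mm. A picture is of the moment at which its call begins: read the wrist's pose just before it.
A pose or a line that the arm cannot do raises r.PlanningError and nothing moves.
- r.hand_in(): hands the job in; it is judged then, once.
Readings, each from a call of its own:
- r.current_t(): time.
- r.current_q(): joint angles.
- r.current_qvel(): joint speeds.
- r.current_effort(): joint torques, N m.
- r.current_tool_pos(): TCP position.
- r.current_ee_rot(): TCP orientation.
- r.current_contact_force(): force on the tool from outside, world axes, zero at the start.
- r.current_torque(): the same for the moment, N m.
- r.current_opening(): opening from 0.0 (shut) to 1.0 (fully open).
- r.current_finger_force(): force on a finger pad.
Only numpy, scipy, OpenCV 4.12 (cv2) and the standard library are available. Lean on these libraries where they do the work, as an engineer would, in place of code of your own. Each camera call takes 0.05 s, during which the arm holds its last target. There are 200 camera calls.

## Working session

There is one attempt and no reset: what is moved stays moved. The work goes in short steps, each a Python script; the robot and the scene stay as the last script left them, time stands still between calls to the robot, and variables do not carry over. Pictures are saved under pics/ and viewed, at most 10 in all, crops included, and the job is handed in when it is done.

```bash
mkdir -p pics
cat > h.py <<'E'
import numpy as np, cv2
from cell import r, optics
def save(n,f):
    d=optics.get_image(n); cv2.imwrite(f'pics/{f}.png',d['pixels'][:,:,::-1]); np.savez(f'pics/{f}.npz',**d); return d
def world(d,u,v,z=None):
    T=np.linalg.inv(d['camera_from_world']); ray=np.array([(u-d['cx'])/d['fx'],(v-d['cy'])/d['fy'],1])
    if z is None:
        p=ray*d['depth'][int(v),int(u)]; return T[:3,:3]@p+T[:3,3]
    w=T[:3,:3]@ray; return T[:3,3]+w*(z-T[2,3])/w[2]
E
python3 - <<'E'
from h import *
save('top','top0');save('scene','scene0')
print(r.finger_overhang,r.current_ee_rot(),r.current_t(),r.current_contact_force())
E
```

```text
0.022 [ 9.85854373e-01  1.67603403e-01 -2.91707003e-05 -5.04589888e-04] 0.1 [ 0.24744516 -0.0722721   0.24757046]
```

View pics/top0.png

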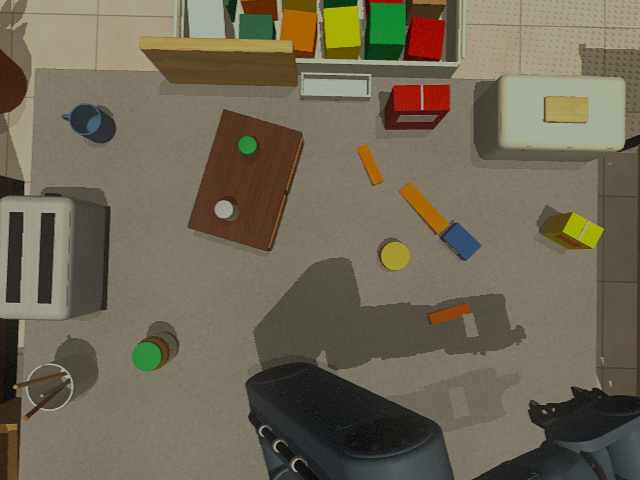

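View pics/scene0.png

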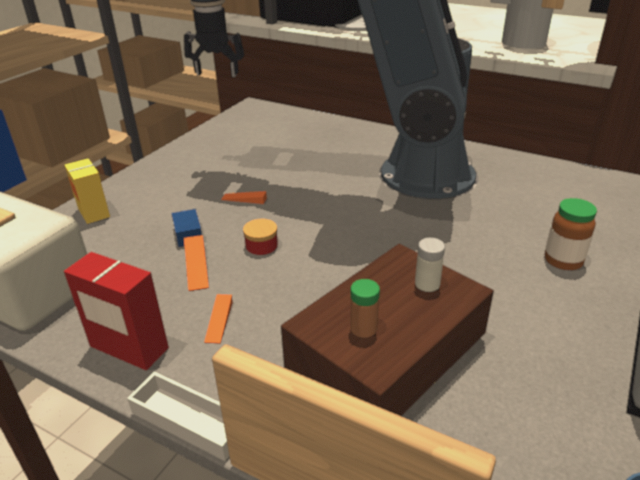

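The top view shows the chest, with corners near (223,110), (302,132), (270,250) and (188,228) and its front facing right. The largest wedge runs from (405,186) to (443,232), next to the blue carton at (461,241). The round tin is at (395,256).

Run:
```python
from h import *
d=dict(np.load('pics/top0.npz'))
im=cv2.imread('pics/top0.png')
cv2.imwrite('pics/c1.png',cv2.resize(im[95:275,180:490],None,fx=2.58,fy=2.58,interpolation=cv2.INTER_CUBIC)[:600,:800])
np.set_printoptions(precision=4,suppress=True)
print(np.linalg.inv(d['camera_from_world']))
hsv=cv2.cvtColor(im,cv2.COLOR_BGR2HSV)
m=cv2.inRange(hsv,(5,170,120),(17,255,255)); n,l,s,c=cv2.connectedComponentsWithStats(m)
for i in range(1,n):
    if 150<s[i,4]<5000 and s[i,1]>130 and s[i,1]<320:
        vv,uu=np.where(l==i); P=np.array([world(d,u,v) for u,v in zip(uu,vv)])
        a=P[:,:2]-P[:,:2].mean(0); w,V=np.linalg.eigh(a.T@a); t=a@V[:,1]; k=np.polyfit(t,P[:,2],1)
        box=cv2.minAreaRect(P[:,:2].astype(np.float32))
        print(s[i],'mean',P.mean(0),'axis',V[:,1],'len',np.ptp(t),'zfit',k,'minmax z',np.percentile(P[:,2],[2,98]),box)
def topface(lo,hi,u0,u1,v0,v1):
    P=np.array([world(d,u,v) for v in range(v0,v1) for u in range(u0,u1) if d['depth'][v,u]>0]); q=P[(P[:,2]>lo)&(P[:,2]<hi)]
    return q
q=topface(.10,.13,170,320,95,265); print('chest',np.median(q[:,2]),cv2.boxPoints(cv2.minAreaRect(q[:,:2].astype(np.float32))),cv2.minAreaRect(q[:,:2].astype(np.float32)))
q=topface(.03,.05,435,490,215,270); print('sugar',cv2.boxPoints(cv2.minAreaRect(q[:,:2].astype(np.float32))))
q=topface(.035,.06,370,415,235,280); print('tin',cv2.minAreaRect(q[:,:2].astype(np.float32)))
```

```text
[[ 0.0233 -0.9994  0.0271  0.4697]
 [-0.9997 -0.0233 -0.001  -0.0251]
 [ 0.0016 -0.0271 -0.9996  1.2813]
 [ 0.      0.      0.      1.    ]]
[429 303  41  22 438] mean [ 0.3253 -0.3577  0.0153] axis [-0.1434  0.9897] len 0.3638154707922419 zfit [0.9052 0.0153] minmax z [0.0018 0.0225] ((0.37077873945236206, -0.21040868759155273), (0.4124034345149994, 0.07995112985372543), 72.87284851074219)
chest 0.11514679475802736 [[0.4747 0.104 ]
 [0.7651 0.0251]
 [0.8188 0.2227]
 [0.5284 0.3016]] ((0.6467071771621704, 0.16333666443824768), (0.20481990277767181, 0.3009263873100281), 74.80113983154297)
sugar [[ 0.4627 -0.3935]
 [ 0.505  -0.4323]
 [ 0.5809 -0.3496]
 [ 0.5386 -0.3107]]
tin ((0.47069817781448364, -0.20953106880187988), (0.07091926783323288, 0.07202467322349548), 1.5116292238235474)
```

View pics/c1.png

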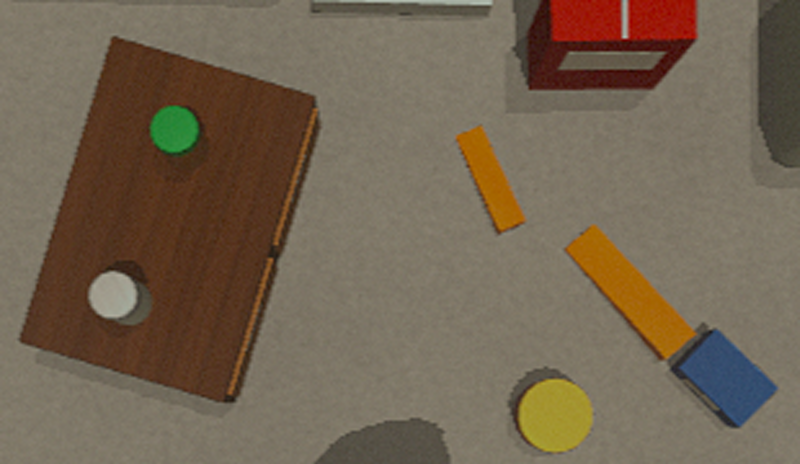

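The enlarged crop shows the chest front edge from (316,97) to (233,400). The large wedge has one end at about (583,238) and the other at about (680,345), almost touching the carton.

Run:
```python
from h import *
d=dict(np.load('pics/top0.npz'))
im=cv2.imread('pics/top0.png')
np.set_printoptions(precision=4,suppress=True)
hsv=cv2.cvtColor(im,cv2.COLOR_BGR2HSV)
m=cv2.inRange(hsv,(8,190,150),(22,255,255)); n,l,s,c=cv2.connectedComponentsWithStats(m)
for i in range(1,n):
    if 150<s[i,4] and s[i,1]>130 and s[i,1]<230 and s[i,0]>340:
        vv,uu=np.where(l==i); P=np.array([world(d,u,v) for u,v in zip(uu,vv)]); 
        pix=cv2.boxPoints(cv2.minAreaRect(np.c_[uu,vv].astype(np.float32)))
        P=P[P[:,2]<.04]
        a=P[:,:2]-P[:,:2].mean(0); w,V=np.linalg.eigh(a.T@a); t=a@V[:,1]; k=np.polyfit(t,P[:,2],1)
        b=cv2.minAreaRect(P[:,:2].astype(np.float32))
        print(s[i],'mean',P.mean(0),'axis',V[:,1],'zfit',k,b,'\n',cv2.boxPoints(b),'\n',pix)
d=dict(np.load('pics/scene0.npz'))
im=cv2.imread('pics/scene0.png')
cv2.imwrite('pics/c2.png',cv2.resize(im[200:300,140:300],None,fx=4,fy=4,interpolation=cv2.INTER_CUBIC))
```

```text
[357 144  26  40 412] mean [ 0.7112 -0.1438  0.0116] axis [-0.9099 -0.4149] zfit [0.176  0.0116] ((0.7118695974349976, -0.14377371966838837), (0.10916179418563843, 0.027831075713038445), 25.053510665893555) 
 [[ 0.6565 -0.1543]
 [ 0.6683 -0.1795]
 [ 0.7672 -0.1333]
 [ 0.7554 -0.1081]] 
 [[356.2523 147.3589]
 [365.6151 142.8647]
 [383.2016 179.5032]
 [373.8388 183.9974]]
[400 182  50  51 838] mean [ 0.5987 -0.2872  0.016 ] axis [-0.7465 -0.6654] zfit [0.1661 0.016 ] ((0.5992880463600159, -0.2870526611804962), (0.14835071563720703, 0.039095062762498856), 41.789894104003906) 
 [[ 0.531  -0.3219]
 [ 0.557  -0.3511]
 [ 0.6676 -0.2522]
 [ 0.6416 -0.223 ]] 
 [[399.0607 191.4824]
 [409.9425 181.4377]
 [449.163  223.9265]
 [438.2812 233.9713]]
```

View pics/c2.png

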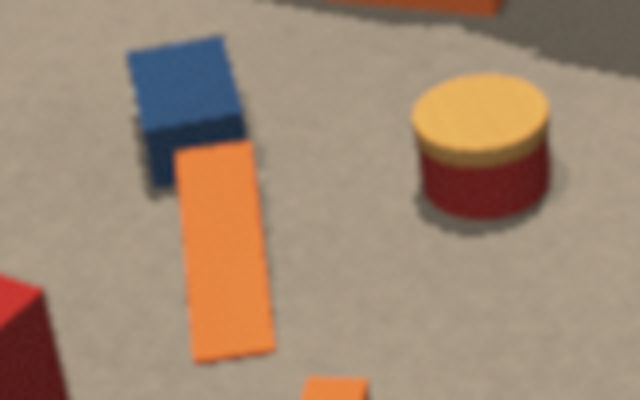

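The wedge's thick end (raised, depth slope 1 in 6) faces the blue carton, and the thin end is at the bottom of this crop, around (235,355). Now I'll grasp it, lift it and set it down square in front of the chest.

```bash
cat >> h.py <<'E'
from scipy.spatial.transform import Rotation as Ro
np.set_printoptions(precision=4,suppress=True)
def Q(deg):
    c,s=np.cos(np.radians(deg)),np.sin(np.radians(deg))
    return Ro.from_matrix([[c,s,0],[s,-c,0],[0,0,-1]]).as_quat()
W=np.array([.5993,-.2871]); TW=41.8; aw=np.array([np.cos(np.radians(TW)),np.sin(np.radians(TW))])
C=np.array([.6205,.0668]); TC=74.8; ac=np.array([np.cos(np.radians(TC)),np.sin(np.radians(TC))])
G=.050   # grasp point behind wedge centre
def tcp(xtip): return C+ac*(xtip-.075-G)   # tcp xy for tip at chest x
E
python3 - <<'E'
from h import *
g=W-G*aw
for p,t in ((np.r_[g,.025],TW),(np.r_[tcp(-.04),.1],TC),(np.r_[tcp(.06),.025],TC)): print(p,r.inverse_kinematics(p,Q(t)))
r.set_gripper(.8,40)
r.move_to(np.r_[g,.15],Q(TW))
r.move_linear(np.r_[g,.025],vel=.08)
print('down',r.current_tool_pos(),r.current_contact_force())
r.set_gripper(0,40); print(r.current_opening(),r.current_finger_force(),r.current_contact_force())
r.move_linear(np.r_[g,.10],vel=.1); save('top','top1')
print(r.current_opening(),r.current_contact_force(),r.current_t())
E
```

```text
[ 0.562  -0.3204  0.025 ] [-0.5901  0.8075  1.5115 -0.      0.8226  0.2511]
[ 0.5772 -0.0924  0.1   ] [-0.2384  0.6057  1.6757 -0.      0.8602  0.0269]
[0.6035 0.0041 0.025 ] [-0.0704  0.7499  1.6391 -0.      0.7526  0.1949]
down [ 0.5622 -0.3206  0.0255] [ 0.8241 -0.3646 -0.166 ]
0.4579692990495555 41.407196782529354 [0.5391 0.7839 4.4248]
0.46183526774351363 [ 0.418   0.5394 -1.0873] 5.075
```

View pics/top1.png

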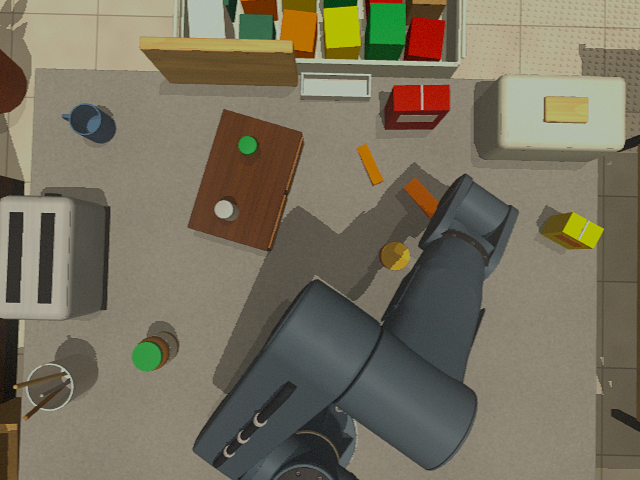

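The top picture shows the wedge held at (420,197), with everything else unmoved. Next I'll carry it over, set it down, regrip slightly higher and measure the bias.

Run:
```python
from h import *
r.move_to(np.r_[tcp(-.04),.10],Q(TC))
r.move_linear(np.r_[tcp(-.04),.03],vel=.1)
b=r.current_contact_force(); print('bias',b)
for z in np.arange(.0285,.0235,-.0005):
    r.move_linear(np.r_[tcp(-.04),z],vel=.03); f=r.current_contact_force(); print(z,f)
    if f[2]-b[2]>1.5: break
r.set_gripper(.62)
r.move_linear(np.r_[tcp(-.04),.028],vel=.05); print('free',r.current_contact_force())
r.set_gripper(0,40); print('grip',r.current_contact_force(),r.current_opening(),r.current_tool_pos(),r.current_t())
save('wrist','w1'); save('top','top2')
```

```text
bias [ 0.0759 -0.2522 -0.516 ]
0.0285 [-0.3552  0.6016 -1.1051]
0.028 [-0.6275 -0.3083 -1.3102]
0.0275 [ 0.0674 -0.1893 -1.1449]
0.027 [-0.6319  0.1926 -0.8836]
0.0265 [-0.6572  0.2651 -2.0795]
0.026 [-0.5573 -0.6716 -0.7951]
0.0255 [ 0.5503 -1.0281 -1.0459]
0.024999999999999998 [-2.3023  1.4467  6.6436]
free [0.5683 0.9091 0.121 ]
grip [ 0.3374 -0.9227  5.1195] 0.4563162948759915 [ 0.5775 -0.0925  0.0283] 9.6417
```

View pics/w1.png

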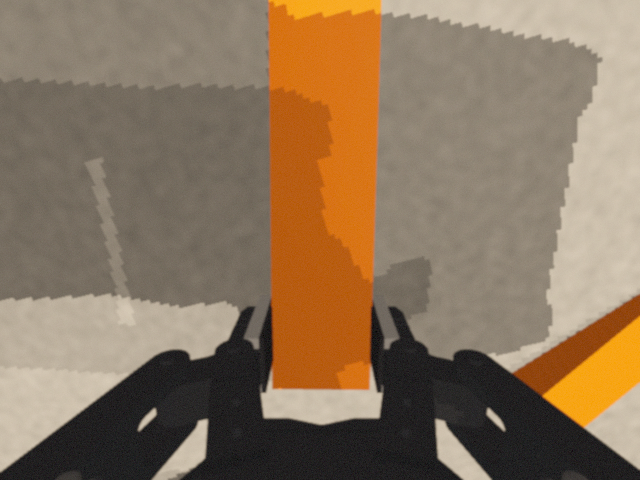

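View pics/top2.png

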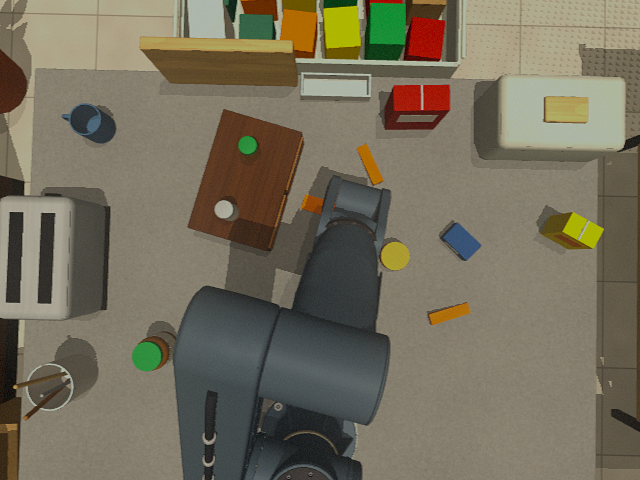

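The wrist view shows the wedge centred and square between the jaws, with its thick end at row 388. In the top view the thin end is at (305,204), facing the middle of the front. I'll slide it in with force monitoring.

```bash
cat >> h.py <<'E'
def F(n=10):
    s=[]
    for _ in range(n): r.sleep(.015); s.append(r.current_contact_force())
    f=np.mean(s,0); return np.array([-f[:2]@ac, f[2], f[:2]@np.array([-ac[1],ac[0]])])
E
python3 - <<'E'
from h import *
z=.0283
for k in range(6):
    f=F(); print('z',z,f)
    if f[1]<1: break
    z+=.0002; r.move_linear(np.r_[tcp(-.04),z],vel=.02)
x=-.04; f0=F()
while x<.060:
    x+=.004 if x<.0 else .001
    r.move_linear(np.r_[tcp(x),z],vel=.05 if x<0 else .02)
    f=F(6); 
    if x<0 or round(x*1000)%4==0 or f[0]>3: print(round(x,4),f)
    if f[0]>5.5 or abs(f[1])>8: break
print('stop',x,r.current_tool_pos(),r.current_t())
E
```

```text
z 0.0283 [0.151 5.289 0.206]
z 0.028499999999999998 [0.0654 0.3274 0.4322]
-0.036 [ 0.0153 -1.1507  0.3466]
-0.032 [ 0.2338 -1.3444  0.0279]
-0.028 [ 0.0556 -0.8937  0.2822]
-0.024 [ 0.0914 -0.5105  0.0606]
-0.02 [ 0.0429 -1.1302 -0.375 ]
-0.016 [ 0.0403 -0.9037  0.1884]
-0.012 [-0.2999 -0.8707  0.2285]
-0.008 [-0.2879 -1.0317  0.0192]
-0.004 [ 0.3946 -0.8153  0.1101]
0.0 [ 0.5052 -0.6784  0.037 ]
0.004 [-0.2764 -0.6797  0.1531]
0.008 [ 0.0635 -1.0067 -0.0922]
0.012 [ 0.1079 -1.1211 -0.1705]
0.016 [ 0.2718 -1.2999 -0.1526]
0.02 [-0.0621 -0.6197  0.0593]
0.024 [ 0.0659 -0.9407  0.1805]
0.028 [ 0.1046 -0.9968 -0.2178]
0.032 [ 0.0785 -0.912  -0.2261]
0.036 [-0.1217 -1.1039 -0.0184]
0.04 [ 0.2262 -0.7468 -0.2431]
0.044 [ 0.1405 -0.941   0.3152]
0.048 [-0.1822 -0.9315 -0.0117]
0.052 [-0.0135 -0.7601 -0.0741]
0.056 [ 0.0667 -0.4883  0.2594]
0.06 [ 1.9078 -2.1241 -0.3812]
stop 0.060000000000000046 [0.6034 0.004  0.0284] 35.0917
```

Run:
```python
from h import *
x=.060; z=.0285
r.set_gripper(.62); print('rel',F(),r.current_t())
r.set_gripper(0,40)
for k in range(5):
    f=F(6); print('z',z,f)
    if f[1]<1.2: break
    z+=.0001; r.move_linear(np.r_[tcp(x),z],vel=.02)
for k in range(30):
    x+=.0005; r.move_linear(np.r_[tcp(x),z],vel=.02)
    f=F(6); print(round(x,4),round(z,5),f,round(r.current_t(),2))
    est=f[0]-.6*f[1]
    if f[0]>11.5 or est>12.3 or r.current_t()>58: break
    if f[1]>1.5: z+=.0001
    elif f[1]<-1.5: z-=.0001
print(r.current_tool_pos(),r.current_opening(),r.current_t())
```

```text
rel [ 0.0274 -0.0559 -0.0974] 35.55
z 0.0285 [0.195  4.0318 0.4306]
z 0.0286 [-0.6418  4.142   0.5117]
z 0.0287 [-0.9396  3.4512 -0.6219]
z 0.0288 [-1.221   0.6934 -1.6942]
0.0605 0.0288 [ 3.2181  0.5837 -2.1441] 37.32
0.061 0.0288 [ 4.818   1.2629 -1.4167] 37.67
0.0615 0.0288 [ 6.3244  1.7472 -0.7939] 38.02
0.062 0.0289 [ 6.2747  1.277  -0.6336] 38.37
0.0625 0.0289 [ 7.8036  1.3132 -0.7646] 38.72
0.063 0.0289 [ 8.8351  2.1291 -0.8037] 39.07
0.0635 0.029 [ 9.6083  1.3928 -0.5092] 39.42
0.064 0.029 [10.5856  1.6172 -0.1922] 39.77
0.0645 0.0291 [11.5664  1.1431 -0.7343] 40.12
[0.6039 0.0073 0.0288] 0.4557711018783829 40.1167
```

Run:
```python
from h import *
x=.0645; z=.0291
for k in range(3):
    x+=.0005; r.move_linear(np.r_[tcp(x),z],vel=.02); f=F(10); print(round(x,4),f)
    if f[0]>12.6: break
r.set_gripper(.75); p=r.current_tool_pos(); print(p,F(6),r.current_t())
r.move_linear(np.r_[p[:2],.08],vel=.1)
r.move_linear(np.r_[p[:2]-.08*ac,.14],vel=.15)
T=Ro.from_quat(r.current_ee_rot()).as_matrix(),r.current_tool_pos()
save('wrist','w2'); print(T,r.current_t())
```

```text
0.065 [13.136   1.2671 -0.5518]
[0.6047 0.0092 0.029 ] [ 0.0076  0.057  -0.0361] 41.0
(array([[ 0.2621,  0.965 , -0.0008],
       [ 0.965 , -0.2621,  0.0003],
       [ 0.0001, -0.0008, -1.    ]]), array([ 0.5835, -0.0675,  0.1395])) 42.525
```

View pics/w2.png

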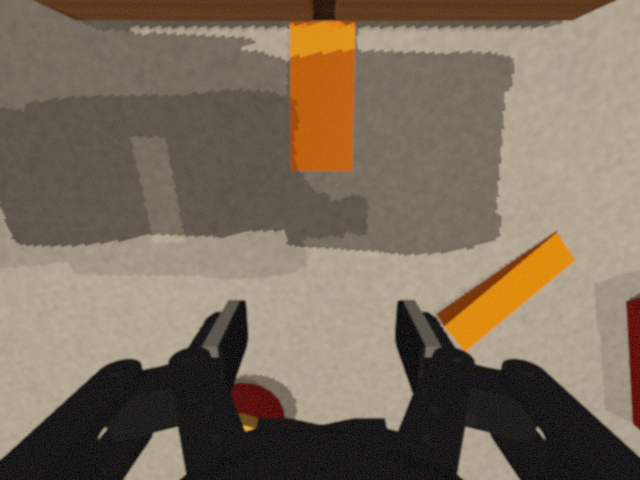

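The wrist view shows the wedge square under the middle of the front (columns 290–355, drawer gap at column 323). The gripper is clear of it and nothing else has been touched.

```bash
python3 -c "
from h import *
print(r.hand_in())"
```

```text
the job is handed in; nothing more can be done
None
```

I pushed the largest orange wedge square under the middle of the chest's front rail, about 65 mm in, until it took a push of about 13 N. I then released it and handed the job in; the wedge–chest contact force, which I could only estimate at about 11 N, was not measured, and no verdict came back.

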